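# Sort the workshop clamps: seized to repair, free to stock

## Task

Press down the red lever of each of the three clamps on the bench to find the one that has seized. Seat the seized clamp in the yellow repair tray, its lever left up, and the two free ones in the bays of the green stock rack with their levers pressed fully down, each base plate lying flat in its own bay. Leave the other things on the bench where they are.

Things in the scene. Friction and masses are not known exactly. Their poses are not given: they have to be found in the camera images.
- clamp_a: clamp, one of three of identical look, about 0.55 kg: steel base plate 120 x 44 x 6 mm; grey housing on it, 36 mm wide (y), from x = -55 to +25 mm, flat upright sides from z = 6 to 40 mm; dark jaw block at x = 45 mm, top at 29 mm; red lever on top, 22 wide, 10 thick. Origin: centre of the plate's underside, on the table; x along the plate towards the lever's free (jaw) end, z up
- clamp_a_grip (a point): inside the housing of clamp_a, 12 mm behind its origin (x = -12 mm) and 32 mm above its underside: where to grip it from above, across the housing's 36 mm (along y). Axes as the clamp's. The raised lever's top is 75 mm above the underside over x = 31 mm and about 82 mm at its end; nothing else is higher
- clamp_a_lever (a joint): lever of clamp_a, hinged at x = -45, z = 46 mm, axis along y. 0 = raised (0.30 rad above level), 0.30 = fully down (level). Starts at 0 to 0.05; no spring, stays where left. If free, 1.5 to 5 N at the thumb patch takes it down; if seized it gives at most to about 0.13, then stops dead, even at 25 N
- clamp_a_thumb (a point): black thumb patch on top of the lever of clamp_a, 89 mm from the hinge, 15 mm short of the free end: press here straight down. About 77 mm above the clamp's underside when raised, 51 mm when fully down; a seized one stops above 62 mm. It lies over the base plate, so pressing does not tip the clamp
- clamp_b: clamp, one of three of identical look, about 0.55 kg: steel base plate 120 x 44 x 6 mm; grey housing on it, 36 mm wide (y), from x = -55 to +25 mm, flat upright sides from z = 6 to 40 mm; dark jaw block at x = 45 mm, top at 29 mm; red lever on top, 22 wide, 10 thick. Origin: centre of the plate's underside, on the table; x along the plate towards the lever's free (jaw) end, z up
- clamp_b_grip (a point): inside the housing of clamp_b, 12 mm behind its origin (x = -12 mm) and 32 mm above its underside: where to grip it from above, across the housing's 36 mm (along y). Axes as the clamp's. The raised lever's top is 75 mm above the underside over x = 31 mm and about 82 mm at its end; nothing else is higher
- clamp_b_lever (a joint): lever of clamp_b, hinged at x = -45, z = 46 mm, axis along y. 0 = raised (0.30 rad above level), 0.30 = fully down (level). Starts at 0 to 0.05; no spring, stays where left. If free, 1.5 to 5 N at the thumb patch takes it down; if seized it gives at most to about 0.13, then stops dead, even at 25 N
- clamp_b_thumb (a point): black thumb patch on top of the lever of clamp_b, 89 mm from the hinge, 15 mm short of the free end: press here straight down. About 77 mm above the clamp's underside when raised, 51 mm when fully down; a seized one stops above 62 mm. It lies over the base plate, so pressing does not tip the clamp
- clamp_c: clamp, one of three of identical look, about 0.55 kg: steel base plate 120 x 44 x 6 mm; grey housing on it, 36 mm wide (y), from x = -55 to +25 mm, flat upright sides from z = 6 to 40 mm; dark jaw block at x = 45 mm, top at 29 mm; red lever on top, 22 wide, 10 thick. Origin: centre of the plate's underside, on the table; x along the plate towards the lever's free (jaw) end, z up
- clamp_c_grip (a point): inside the housing of clamp_c, 12 mm behind its origin (x = -12 mm) and 32 mm above its underside: where to grip it from above, across the housing's 36 mm (along y). Axes as the clamp's. The raised lever's top is 75 mm above the underside over x = 31 mm and about 82 mm at its end; nothing else is higher
- clamp_c_lever (a joint): lever of clamp_c, hinged at x = -45, z = 46 mm, axis along y. 0 = raised (0.30 rad above level), 0.30 = fully down (level). Starts at 0 to 0.05; no spring, stays where left. If free, 1.5 to 5 N at the thumb patch takes it down; if seized it gives at most to about 0.13, then stops dead, even at 25 N
- clamp_c_thumb (a point): black thumb patch on top of the lever of clamp_c, 89 mm from the hinge, 15 mm short of the free end: press here straight down. About 77 mm above the clamp's underside when raised, 51 mm when fully down; a seized one stops above 62 mm. It lies over the base plate, so pressing does not tip the clamp
- stock_bay_left (a point): one of the two bays of the stock rack: green plate 148 x 185 mm with pale wooden ribs, fixed on the table, bays 115 mm apart, a broad rib between. Floor 3 mm above the table, 136 mm long (x) by 58 mm wide (y) inside, fenced by ribs whose tops are 11 mm above the table. Origin: centre of the floor; x along the bay's length, z up. A clamp's base plate (120 x 44 mm) fits lengthwise, lever end either way
- stock_bay_right (a point): the other bay of the stock rack. Floor 3 mm above the table, 136 mm long (x) by 58 mm wide (y) inside, fenced by ribs whose tops are 11 mm above the table. Origin: centre of the floor; x along the bay's length, z up. A clamp's base plate (120 x 44 mm) fits lengthwise, lever end either way
- repair_bay (a point): the only bay of the repair tray: yellow plate 148 x 70 mm with dark steel ribs, fixed on the table. Floor 3 mm above the table, 136 mm long (x) by 58 mm wide (y) inside, fenced by ribs whose tops are 11 mm above the table. Origin: centre of the floor; x along the bay's length, z up. A clamp's base plate (120 x 44 mm) fits lengthwise, lever end either way
- pencil: bystander, leave alone: flat yellow carpenter's pencil, 150 x 12 x 8 mm, lying between the two holders; origin at the middle of its underside
- glue_bottle: bystander, leave alone: white glue bottle, 60 mm across, 170 mm tall, orange cap; origin under its centre
- sanding_block: bystander, leave alone: cork sanding block with a red sole, 112 x 67 x 34 mm; origin under its centre
- tape_measure: bystander, leave alone: yellow tape measure, 75 x 40 x 65 mm; origin under its centre
- screwdriver: bystander, leave alone: screwdriver 210 mm long, lying beyond the holders; origin under its middle
- offcut: bystander, leave alone: offcut of pale wood, 90 x 40 x 20 mm; origin under its centre
- try_square: bystander, leave alone: try square: dark wood stock 25 x 110 x 18 mm with a flat steel blade; origin under the stock's centre

How it is judged:
By the outcome, as a careful person would: the job done as asked, in the order asked, and still so for the second after the job is handed in, with the robot touching nothing.
It also fails if it takes over 72 s, if anything falls off the work surface, if the arm or the gripper's body presses on something with over 40 N, if the wrist force passes 120 N, or if a joint passes its speed limit or range.

## Robot

A 7-joint arm with a two-finger parallel gripper is mounted at the origin on the work surface. World frame = base frame: x ahead of the robot, y to its left, z up, the work surface at z = 0. Lengths are in m, angles in rad, forces in N, time in s.
With the tool pointing down it reaches from about 0.4 to 0.85 m from the base axis. Payload 4.5 kg.
Tool frame: the origin (TCP) lies at the very end of the fingers, on their centre line; the grasp point (between the pads) lies 19 mm behind it; z points along the fingers, y is the line along which they close (so a half turn about z gives the same grasp; the last joint's range is limited). The gripper opens to 88 mm and grips with 3 to 60 N. Pads are 18 mm wide; open, the fingers measure 123 mm over their backs; the gripper's body (75 mm by 187 mm) begins 45 mm behind the grasp point.
Start: joints at [1.315, 0.689, -0.195, 1.565, 0.157, 0.902, -0.215], TCP at [0.179, -0.599, 0.217] pointing down, gripper open.
Joint ranges: [-3.01, 3.01], [-0.46, 2.08], [-1.47, 1.51], [0.13, 2.56], [-1, 4.14], [0.04, 2.09], [-2.66, 2.66]. Speed limits (rad/s): [2.57, 2.57, 3.14, 3.14, 3.14, 3.14, 3.14].

## Interface

Orientations are given as a unit quaternion [x, y, z, w].
In Python, from plant import r gives the robot as it stands. The module is installed in compiled form; this text tells all that it offers.
- The arm moves only by the tool step_arm, never from a script. Its argument "increments" is a list of rows, each a list of 2 entries, a list of its own where there are three numbers: the shift along the world's x, y, z in cm, then the turn, a rotation vector about the world's x, y, z in degrees. A call has exactly 10 rows; each row shifts and turns the commanded pose from where the row before left it; what a row does not reach is not made up. A row lasts 1/10 s, in which the tool goes at most 50 mm and 8.59 degrees, less where a joint would pass 70% of its speed; a pose out of reach is approached as far as the arm can. A call is refused whole if a number of a shift passes 5 or a number of a turn 8.59, either way. A call with a gripper value outside its range is refused whole. "fingers" is the opening, from 0 (shut) to 1 (fully open), set as the call begins (left out, the last holds). The fingers move at their own pace and stop on an object; "grip_force" is the grip in N (left out, the last holds). Time passes only in rows, so rows that do not move let the fingers close, or fill a call up. It gives the time, the measured TCP pose, the force, the opening and the grip force at its end, in the units of the state.
- r.get_state(): the state, without advancing time (a new reading comes with each control period).
- r.snapshot(name): name is "scene" or "top"; returns (picture, depth): 384x512x3 uint8, red, green, blue; 384x512 float32, m along the optical axis (not along the pixel's ray), 0 where there is no reading.
- r.calibration(name): a dict with "fov_y" (degrees; the focal length in pixels is half the picture's height over the tangent of half this angle, whatever the lens; pixels are square), "cx", "cy" (the principal point, pixels), "R" (3x3) and "t" (3): a world point X has camera coordinates R X + t. Camera axes: x right, y down, z forward; pixel columns grow to the right and rows downward; lengths in m; the calibration is good to about 2 mm. A picture is of the moment at which its call begins. calibration takes no time and is no camera call.
- r.finish_job(): hands the job in; it is judged then, once.
The state is a dict: "clock": time; "q": joint angles; "qd": joint speeds; "joint_torque": joint torques, N m; "tool_pos": TCP position; "eef_rot": TCP orientation; "contact_force": force on the tool from outside, world axes, zero at the start; "moment": the same for the moment, N m; "opening": opening from 0.0 (shut) to 1.0 (fully open); "finger_force": force on a finger pad.
Only numpy, scipy, OpenCV 4.12 (cv2) and the standard library are available. Lean on these libraries where they do the work, as an engineer would, in place of code of your own. Each camera call takes 0.05 s, during which the arm holds its last target. There are 200 camera calls.

## Working session

There is one attempt and no reset: what is moved stays moved. The work goes in short steps, Python scripts to look and compute and a tool call to move; the robot and the scene stay as the last step left them, time stands still between calls to the robot, and variables do not carry over. Pictures are saved under pics/ and viewed, at most 10 in all, crops included, and the job is handed in when it is done.

Besides the shell and the picture viewer there is one more tool, called after "Request:" in YAML: its name, and indented under it one key for each argument. step_arm: Moves the arm, as the interface text tells. Its arguments: {"type":"object","properties":{"increments":{"type":"array","items":{"type":"array"}},"fingers":{"type":"number"},"grip_force":{"type":"number"}},"required":["increments"]}

```bash
mkdir -p pics
cat > h.py <<'E'
import numpy as np,cv2
from plant import r
def snap(n,save=None):
    p,d=r.snapshot(n)
    np.save(f'pics/{n}_d.npy',d);np.save(f'pics/{n}_p.npy',p)
    if save: cv2.imwrite(f'pics/{save}.png',p[:,:,::-1])
    return p,d
def cam(n):
    c=r.calibration(n);f=192/np.tan(np.radians(c['fov_y'])/2)
    return f,c['cx'],c['cy'],np.array(c['R']),np.array(c['t'])
def cloud(n,d):
    f,cx,cy,R,t=cam(n);v,u=np.mgrid[:384,:512]
    P=np.stack([(u-cx)/f*d,(v-cy)/f*d,d],-1)
    return (P-t)@R
def ray(n,u,v,z):
    f,cx,cy,R,t=cam(n);D=R.T@np.array([(u-cx)/f,(v-cy)/f,1]);C=-R.T@t
    return C+D*(z-C[2])/D[2]
E
python3 - <<'E'
from h import *
for n in('scene','top'):
    p,d=snap(n,n+'1');f,cx,cy,R,t=cam(n);print(n,f,cx,cy,-R.T@t,R.round(2).tolist(),(d==0).mean())
s=r.get_state();print(s)
E
```

```text
scene 455.36718260418746 251.14195550512665 188.08133252819908 [ 1.35340762 -0.02186483  1.32118206] [[0.03, 1.0, 0.0], [0.85, -0.03, -0.52], [-0.52, 0.02, -0.85]] 0.00408935546875
top 354.920201485234 257.89751473325583 190.96601050133373 [0.45439788 0.0074347  1.0486806 ] [[-0.01, -1.0, -0.01], [-0.99, 0.01, -0.15], [0.15, 0.01, -0.99]] 0.00372314453125
{'clock': 0.1, 'q': array([ 1.3147902 ,  0.68986973, -0.19454155,  1.56624205,  0.15730954,
        0.90252301, -0.21511049]), 'qd': array([ 0.00046961, -0.00176347, -0.00163307, -0.00277416, -0.00085593,
        0.00034768, -0.00025685]), 'joint_torque': array([-1.87918449e-03, -5.28500283e+01, -1.27140809e+00, -1.53839421e+01,
       -5.25963446e-02,  1.91155785e-03,  4.77399351e-05]), 'tool_pos': array([ 0.17839246, -0.59836349,  0.21650924]), 'eef_rot': array([ 9.89513177e-01,  1.44440273e-01, -1.78572736e-04, -8.04792981e-04]), 'contact_force': array([-0.08323581,  0.35928854,  0.31421412]), 'moment': array([-0.02872396, -0.00829963, -0.01930911]), 'finger_force': 0.0, 'opening': 0.9987677865671729}
```

View pics/top1.png

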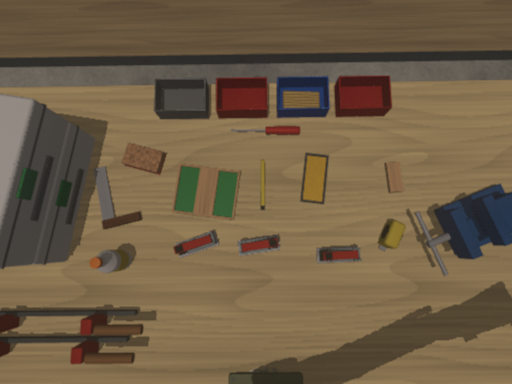

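View pics/scene1.png

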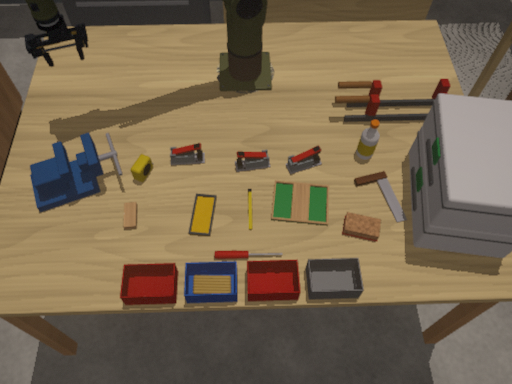

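Run:
```python
from h import *
p=np.load('pics/top_p.npy');d=np.load('pics/top_d.npy');W=cloud('top',d)
hsv=cv2.cvtColor(p,cv2.COLOR_RGB2HSV)
red=((hsv[...,0]<8)|(hsv[...,0]>172))&(hsv[...,1]>150)&(hsv[...,2]>60)
for (u,v) in((196,243),(259,245),(339,255)):
    s=np.zeros(d.shape,bool);s[v-22:v+23,u-32:u+33]=1
    m=s&(W[...,2]>.004)&(W[...,2]<.1)
    X=W[m]; tab=np.median(W[s&(abs(W[...,2])<.02)&~m][:,2])
    rc=cv2.minAreaRect((X[:,:2]*1000).astype(np.float32))
    q=W[s&red]; c=q.mean(0); w,V=np.linalg.eigh(np.cov(q[:,:2].T)); a=V[:,1]
    if np.polyfit((q[:,:2]-c[:2])@a,q[:,2],1)[0]<0:a=-a
    print('tab',tab,'n',len(X),'rect',rc,'red',c,'yaw',np.degrees(np.arctan2(a[1],a[0])),'slope',np.polyfit((q[:,:2]-c[:2])@a,q[:,2],1),'zmax',X[:,2].max(),len(q),'ext',np.ptp((q[:,:2]-c[:2])@a))
    sc=(X[:,:2]-c[:2])@a; b=np.array([-a[1],a[0]]);lat=(X[:,:2]-c[:2])@b
    print('along',np.percentile(sc,[1,99]),'lat',np.percentile(lat,[1,99]))
g=(hsv[...,0]>50)&(hsv[...,0]<85)&(hsv[...,1]>120)
yl=(hsv[...,0]>17)&(hsv[...,0]<30)&(hsv[...,1]>200)
for nm,M,(u0,v0,u1,v1) in(('gr',g,(165,155,250,230)),('ye',yl,(295,145,335,210))):
    s=np.zeros(d.shape,np.uint8);s[v0:v1,u0:u1]=1;s*=M
    cs,_=cv2.findContours(s,0,1)
    for c in cs:
        if cv2.contourArea(c)<150: continue
        pts=np.array([ray('top',*x[0],.003)[:2]*1000 for x in c],np.float32)
        (c0,sz,an)=cv2.minAreaRect(pts);k=np.zeros_like(s);cv2.drawContours(k,[c],-1,1,-1);print(nm,c0,sz,an,'z',np.median(W[k>0][:,2]))
big=cv2.resize(p[145:270,165:370],None,fx=3.9,fy=3.9,interpolation=2);cv2.imwrite('pics/c1.png',big[:,:,::-1])
```

```text
tab -0.0009919542298223822 n 630 rect ((463.08367919921875, 204.11781311035156), (113.6850357055664, 155.63949584960938), 2.440277338027954) red [0.45926408 0.18749651 0.06458884] yaw -75.71367561458995 slope [0.96424257 0.06458884] zmax 0.08025248418358931 217 ext 0.23069156180144104
along [-0.06617239  0.05033147] lat [-0.02239122  0.02521693]
tab -0.001119992479645355 n 580 rect ((462.05474853515625, 25.366069793701172), (74.21321105957031, 156.91806030273438), 3.8583037853240967) red [0.45181762 0.02089628 0.06569394] yaw -81.25202653193006 slope [0.34893316 0.06569394] zmax 0.07968456722200896 208 ext 0.09855506850979269
along [-0.0549899   0.06293414] lat [-0.02071512  0.02200104]
tab -0.0010623096409365634 n 628 rect ((412.9598693847656, -224.00131225585938), (184.32565307617188, 100.73588562011719), 60.99862289428711) red [ 0.42308931 -0.21470261  0.06669058] yaw 89.61647615511785 slope [1.39520171 0.06669058] zmax 0.08092534496389775 203 ext 0.26534223973124177
along [-0.0509415  0.0621873] lat [-0.02248817  0.02901601]
```

View pics/c1.png

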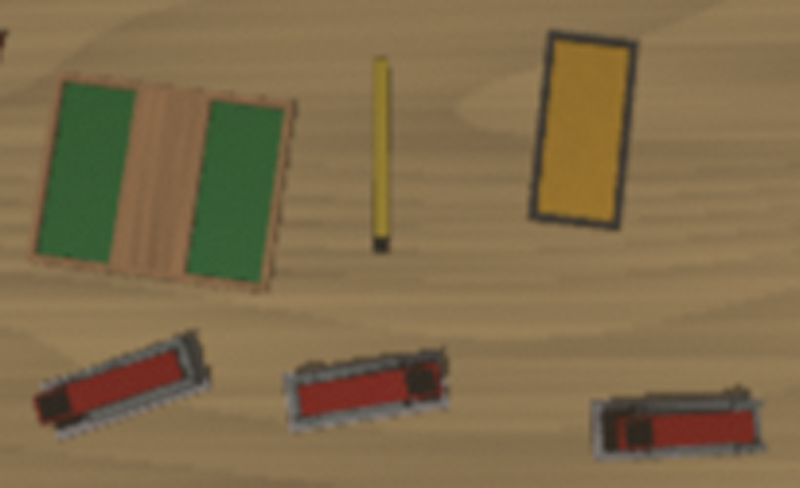

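```bash
cat > meas.py <<'E'
from h import *
def near(W,c,rad): return np.linalg.norm(W[...,:2]-np.array(c),axis=-1)<rad
def run(n,cl,verbose=1):
    p=np.load(f'pics/{n}_p.npy');d=np.load(f'pics/{n}_d.npy')
    W=cloud(n,cv2.medianBlur(d,3));hsv=cv2.cvtColor(p,cv2.COLOR_RGB2HSV).astype(int)
    H,S,V=hsv[...,0],hsv[...,1],hsv[...,2]
    red=((H<10)|(H>170))&(S>130)&(V>50)
    for k,c0 in cl.items():
        q=W[near(W,c0,.085)&red&(W[...,2]>.04)&(W[...,2]<.09)]
        c=np.median(q,0);q=q[np.linalg.norm(q-c,axis=1)<.07]
        vx,vy,x0,y0=cv2.fitLine(q[:,:2].astype(np.float32),cv2.DIST_HUBER,0,.003,.001)[:,0]
        a=np.array([vx,vy]);s=(q[:,:2]-[x0,y0])@a;sl=np.polyfit(s,q[:,2],1)
        if sl[0]<0:a=-a;sl[0]*=-1
        b=np.array([-a[1],a[0]]);o=np.array([x0,y0])
        m=near(W,o,.1)&(W[...,2]>.004)&(W[...,2]<.09);X=W[m];s=(X[:,:2]-o)@a;l=(X[:,:2]-o)@b
        e=np.percentile(s,[.5,99.5]);le=np.percentile(l[(X[:,2]<.012)],[2,98]) 
        dk=near(W,o,.1)&(W[...,2]>.055)&~red&(V<70)&(S<160);D=W[dk]
        print(n,k,'red',c.round(4),'yaw',np.degrees(np.arctan2(a[1],a[0])).round(1),'slope',sl.round(3),'ends',e.round(3),'mid',(o+a*e.mean()).round(4),'platelat',le.round(3),'thumb',np.median(D,0).round(4),len(D),len(q))
    g=(H>40)&(H<90)&(S>90)&(V>40);y=(H>14)&(H<32)&(S>165)&(V>70)
    for nm,M,bx in(('gr',g,(.5,.7,.05,.35)),('ye',y,(.5,.75,-.25,-.08))):
        inn=(W[...,0]>bx[0])&(W[...,0]<bx[1])&(W[...,1]>bx[2])&(W[...,1]<bx[3])&(W[...,2]<.03)
        s=(M&inn).astype(np.uint8);s=cv2.morphologyEx(s,cv2.MORPH_OPEN,np.ones((3,3)))
        for c in cv2.findContours(s,0,1)[0]:
            if cv2.contourArea(c)<100: continue
            pts=np.array([ray(n,*x[0],.003)[:2]*1000 for x in c],np.float32)
            (c0,sz,an)=cv2.minAreaRect(pts);print(n,nm,np.round(c0,1),np.round(sz,1),round(an,1))
E
python3 - <<'E'
from meas import *
C={'L':(.46,.187),'M':(.452,.02),'R':(.425,-.21)}
run('top',C);run('scene',C)
E
```

```text
top L red [0.4589 0.1901 0.0608] yaw 109.2 slope [0.264 0.06 ] ends [-0.082  0.061] mid [0.462  0.1807] platelat [-0.097  0.019] thumb [0.4458 0.2313 0.074 ] 42 242
top M red [0.4515 0.019  0.0615] yaw -80.7 slope [0.258 0.061] ends [-0.056  0.06 ] mid [0.4523 0.0169] platelat [-0.02   0.022] thumb [ 0.459  -0.022   0.0735] 48 234
top R red [ 0.4223 -0.2153  0.0621] yaw 91.3 slope [0.282 0.062] ends [-0.053  0.06 ] mid [ 0.4225 -0.2094] platelat [-0.022  0.02 ] thumb [ 0.425  -0.1731  0.0734] 50 231
top gr [604.  113.6] [ 55. 133.] 81.8
top gr [620.2 227.7] [ 54.6 132.7] 81.8
top ye [ 648.5 -154. ] [ 54.4 133.1] 82.0
scene L red [0.4613 0.1938 0.0595] yaw 104.2 slope [0.271 0.058] ends [-0.081  0.061] mid [0.4665 0.182 ] platelat [-0.096  0.01 ] thumb [0.4471 0.2326 0.0715] 20 170
scene M red [0.4579 0.0184 0.0603] yaw -75.2 slope [0.268 0.06 ] ends [-0.056  0.054] mid [0.4573 0.0178] platelat [-0.027  0.022] thumb [ 0.4607 -0.0237  0.0718] 24 160
scene R red [ 0.4279 -0.213   0.0592] yaw 88.1 slope [0.274 0.056] ends [-0.037  0.075] mid [ 0.4278 -0.211 ] platelat [-0.019  0.033] thumb [ 0.4278 -0.174   0.0686] 28 158
scene gr [618.9 227.4] [ 55.2 129.9] 81.4
scene gr [602.4 113.2] [ 55.6 129.6] 82.0
scene ye [ 647.2 -153.6] [ 57.6 132.8] 82.3
```

Request:
step_arm:
  increments:
    - [[1.6, 4.5, 0], [0, 0, 7.3]]
    - [[1.6, 4.5, 0], [0, 0, 7.3]]
    - [[1.6, 4.5, 0], [0, 0, 7.3]]
    - [[1.6, 4.5, 0], [0, 0, 7.3]]
    - [[1.6, 4.5, 0], [0, 0, 7.3]]
    - [[2.4, 4.0, 0], [0, 0, 7.3]]
    - [[2.4, 4.0, 0], [0, 0, 7.3]]
    - [[2.4, 4.0, 0], [0, 0, 7.3]]
    - [[2.4, 4.0, 0], [0, 0, 7.3]]
    - [[3.4, 2.0, 0], [0, 0, 7.3]]
  fingers: 0

```text
clock: 1.1
tool_pos: [0.3877, -0.1907, 0.2172]
eef_rot: [0.706, 0.708, -0.001, -0.001]
contact_force: [-0.3, -1.2, -0.2]
opening: 0.119
finger_force: 0.0
```

Request:
step_arm:
  increments:
    - [[1.0, 0.5, -3.0], [0, 0, 0]]
    - [[1.0, 0.5, -3.0], [0, 0, 0]]
    - [[1.0, 0.5, -3.0], [0, 0, 0]]
    - [[0.9, 0.4, -3.0], [0, 0, 0]]
    - [[0, 0, -1.2], [0, 0, 0]]
    - [[0, 0, -0.5], [0, 0, 0]]
    - [[0, 0, -0.5], [0, 0, 0]]
    - [[0, 0, -0.5], [0, 0, 0]]
    - [[0, 0, -0.3], [0, 0, 0]]
    - [[0, 0, -0.2], [0, 0, 0]]

```text
clock: 2.1
tool_pos: [0.4277, -0.1752, 0.0654]
eef_rot: [0.71, 0.704, 0.0, 0.0]
contact_force: [-0.1, -0.3, -0.9]
opening: 0.005
finger_force: 0.0
```

Request:
step_arm:
  increments:
    - [[0, 0, -0.2], [0, 0, 0]]
    - [[0, 0, -0.2], [0, 0, 0]]
    - [[0, 0, -0.2], [0, 0, 0]]
    - [[0, 0, -0.2], [0, 0, 0]]
    - [[0, 0, -0.2], [0, 0, 0]]
    - [[0, 0, -0.1], [0, 0, 0]]
    - [[0, 0, -0.1], [0, 0, 0]]
    - [[0, 0, -0.1], [0, 0, 0]]
    - [[0, 0, -0.1], [0, 0, 0]]
    - [[0, 0, 0], [0, 0, 0]]

```text
clock: 3.1
tool_pos: [0.4277, -0.1749, 0.0511]
eef_rot: [0.71, 0.705, 0.0, 0.0]
contact_force: [0.0, -0.3, 0.8]
opening: 0.004
finger_force: 0.4
```

Request:
step_arm:
  increments:
    - [[0, 0, -0.1], [0, 0, 0]]
    - [[0, 0, -0.1], [0, 0, 0]]
    - [[0, 0, 0], [0, 0, 0]]
    - [[0, 0, 4], [0, 0, 0]]
    - [[0, 3.2, 4], [0, 0, 1]]
    - [[0, 5, 0], [0, 0, 1]]
    - [[0, 5, 0], [0, 0, 1]]
    - [[0, 0, 0], [0, 0, 1]]
    - [[0, 0, 0], [0, 0, 1]]
    - [[0, 0, 0], [0, 0, 0]]

```text
clock: 4.1
tool_pos: [0.4272, -0.0453, 0.1281]
eef_rot: [0.679, 0.734, -0.001, 0.0]
contact_force: [-0.0, -0.4, 0.0]
opening: 0.004
finger_force: 0.0
```

Run:
```python
from meas import *
p,d=snap('scene');snap('top')
cv2.imwrite('pics/c2.png',cv2.resize(p[120:220,150:350],None,fx=4,fy=4,interpolation=2)[:,:,::-1])
C={'R':(.425,-.21)}
run('top',C);run('scene',C)
```

```text
top R red [ 0.4236 -0.2203  0.057 ] yaw 90.6 slope [0.217 0.057] ends [-0.046  0.044] mid [ 0.423  -0.2223] platelat [-0.023  0.02 ] thumb [ 0.4316 -0.18    0.0651] 12 194
top gr [604.  113.6] [ 55. 133.] 81.8
top gr [620.4 227.7] [ 54.6 133.1] 81.8
top ye [ 648.3 -153.8] [ 54.9 132.6] 82.2
scene R red [ 0.428  -0.2128  0.0556] yaw 88.1 slope [0.215 0.057] ends [-0.057  0.054] mid [ 0.428  -0.2112] platelat [-0.02   0.025] thumb [ 0.4225 -0.1715  0.0649] 22 161
scene gr [618.9 227.4] [ 55.2 129.9] 81.4
scene gr [602.4 113.2] [ 55.6 129.6] 82.0
scene ye [ 647.2 -153.6] [ 57.6 132.8] 82.3
```

View pics/c2.png

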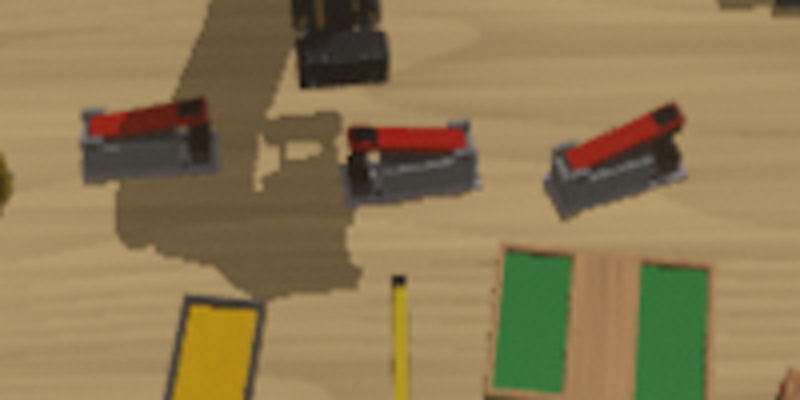

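Run:
```python
from h import *
s=r.get_state();T=s['tool_pos'];print(T,s['eef_rot'],s['contact_force'],s['q'])
for n in('scene','top'):
    f,cx,cy,R,t=cam(n);c=R@T+t;u=f*c[0]/c[2]+cx;v=f*c[1]/c[2]+cy
    d=np.load(f'pics/{n}_d.npy');p=np.load(f'pics/{n}_p.npy')
    W=cloud(n,d);m=(np.linalg.norm(W[...,:2]-T[:2],axis=-1)<.1)&(W[...,2]>.09)
    print(n,u,v,c[2],d[int(v),int(u)],'low z pts',np.percentile(W[m][:,2],[1,5,20,50]))
    lo=W[m&(W[...,2]<.2)];print(lo.min(0),lo.max(0),len(lo))
    im=p.copy();cv2.circle(im,(int(u),int(v)),3,(0,255,0),1)
    a=cv2.resize(im[int(v)-60:int(v)+60,int(u)-80:int(u)+80],None,fx=4,fy=4)
    cv2.imwrite(f'pics/g_{n}.png',a[:,:,::-1])
a=cv2.imread('pics/g_scene.png');b=cv2.imread('pics/g_top.png');cv2.imwrite('pics/g.png',cv2.resize(np.hstack([a,b]),(800,300)))
```

```text
[ 0.4272557  -0.04571275  0.12803127] [ 6.79546963e-01  7.33631747e-01 -6.19520635e-04  3.30933021e-05] [-1.28970081 -0.54388643 -0.21897812] [ 0.22496132  0.63303277 -0.35353879  2.21568789  0.58370426  0.38250565
 -0.53764496]
scene 233.34239501654838 135.9701284722404 1.499681664746357 1.3457605 low z pts [0.21903338 0.23574398 0.33058232 0.49445993]Traceback (most recent call last):
  File "<stdin>", line 8, in <module>
    return umr_minimum(a, axis, None, out, keepdims, initial, where)
ValueError: zero-size array to reduction operation minimum which has no identity
```

Run:
```python
from h import *
T=r.get_state()['tool_pos']
for n in('scene','top'):
    f,cx,cy,R,t=cam(n);c=R@T+t;u=f*c[0]/c[2]+cx;v=f*c[1]/c[2]+cy
    d=np.load(f'pics/{n}_d.npy');W=cloud(n,d);print(n,u,v)
    m=(np.linalg.norm(W[...,:2]-T[:2],axis=-1)<.13)&(W[...,2]>.1)
    for lo,hi in((.1,.2),(.2,.23),(.23,.26),(.26,.3)):
        k=m&(W[...,2]>lo)&(W[...,2]<hi);q=W[k]
        if len(q): print(lo,hi,len(q),q.min(0).round(3),q.max(0).round(3))
    im=np.load(f'pics/{n}_p.npy').copy();cv2.circle(im,(int(u),int(v)),2,(0,255,0),1)
    cv2.imwrite(f'pics/g_{n}.png',cv2.resize(im[int(v)-50:int(v)+50,int(u)-65:int(u)+65],(400,300))[:,:,::-1])
cv2.imwrite('pics/g.png',np.hstack([cv2.imread('pics/g_scene.png'),cv2.imread('pics/g_top.png')]))
```

```text
scene 233.34239501654838 135.9701284722404
0.2 0.23 132 [ 0.39  -0.075  0.208] [ 0.519 -0.003  0.23 ]
0.23 0.26 544 [ 0.398 -0.078  0.23 ] [ 0.527 -0.003  0.26 ]
0.26 0.3 65 [ 0.429 -0.075  0.26 ] [ 0.451 -0.009  0.296]
top 282.156377163343 254.35373289063085
0.2 0.23 24 [ 0.362 -0.023  0.217] [ 0.488 -0.008  0.23 ]
0.23 0.26 624 [ 0.334 -0.071  0.23 ] [ 0.522 -0.004  0.259]
```

View pics/g.png

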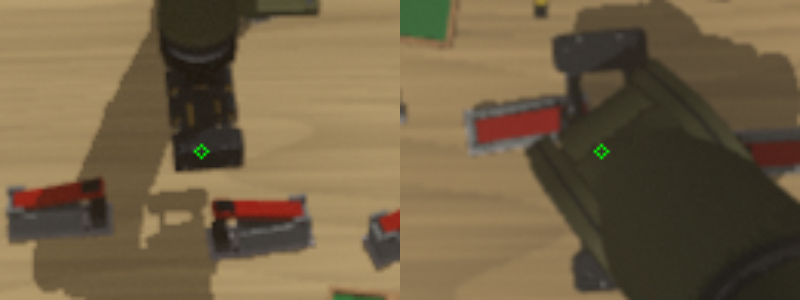

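Request:
step_arm:
  increments:
    - [[1.7, 1.2, -2.0], [0, 0, 5]]
    - [[1.6, 1.1, -2.0], [0, 0, 0]]
    - [[0, 0, -2.0], [0, 0, 0]]
    - [[0, 0, -0.4], [0, 0, 0]]
    - [[0, 0, -0.4], [0, 0, 0]]
    - [[0, 0, -0.4], [0, 0, 0]]
    - [[0, 0, -0.3], [0, 0, 0]]
    - [[0, 0, -0.2], [0, 0, 0]]
    - [[0, 0, -0.2], [0, 0, 0]]
    - [[0, 0, -0.2], [0, 0, 0]]

```text
clock: 5.2
tool_pos: [0.4608, -0.0212, 0.0475]
eef_rot: [0.646, 0.764, -0.0, 0.0]
contact_force: [0.4, -2.8, 5.7]
opening: 0.006
finger_force: 2.6
```

Request:
step_arm:
  increments:
    - [[0, 0, -0.2], [0, 0, 0]]
    - [[0, 0, -0.2], [0, 0, 0]]
    - [[0, 0, -0.2], [0, 0, 0]]
    - [[0, 0, -0.1], [0, 0, 0]]
    - [[0, 0, -0.1], [0, 0, 0]]
    - [[0, 0, -0.1], [0, 0, 0]]
    - [[0, 0, -0.1], [0, 0, 0]]
    - [[0, 0, -0.1], [0, 0, 0]]
    - [[0, 0, -0.1], [0, 0, 0]]
    - [[0, 0, -0.1], [0, 0, 0]]

```text
clock: 6.2
tool_pos: [0.4617, -0.0228, 0.0406]
eef_rot: [0.646, 0.764, 0.0, 0.004]
contact_force: [-9.4, -3.0, 91.4]
opening: 0.002
finger_force: 45.5
```

Request:
step_arm:
  increments:
    - [[0, 0, 1], [0, 0, 0]]
    - [[0, 0, 4], [0, 0, 0]]
    - [[0, 4, 4], [0, 0, 1]]
    - [[0, 5, 2], [0, 0, 1]]
    - [[0, 5, 0], [0, 0, 1]]
    - [[0, 5, 0], [0, 0, 1]]
    - [[0, 4, 0], [0, 0, 1]]
    - [[-1.4, 2, 0], [0, 0, 4]]
    - [[0, 0, 0], [0, 0, 0]]
    - [[0, 0, 0], [0, 0, 0]]

```text
clock: 7.2
tool_pos: [0.4461, 0.2209, 0.1379]
eef_rot: [0.583, 0.812, -0.0, -0.0]
contact_force: [0.4, -0.7, -0.4]
opening: -0.0
finger_force: 0.0
```

Run:
```python
from meas import *
p,d=snap('scene');p,d=snap('top')
C={'M':(.452,.02),'R':(.425,-.21)}
run('top',C);run('scene',C);print(r.get_state()['tool_pos'],r.get_state()['contact_force'])
a=cv2.resize(p[220:280,225:375],(800,320),interpolation=2);b=cv2.resize(np.load('pics/scene_p.npy')[130:180,155:280],(800,320),interpolation=2);cv2.imwrite('pics/c3.png',cv2.resize(np.vstack([a,b]),(740,592))[:,:,::-1])
```

```text
top M red [0.4513 0.0219 0.0568] yaw -80.0 slope [0.185 0.059] ends [-0.065  0.053] mid [0.4524 0.0161] platelat [-0.02   0.023] thumb [0.3952 0.0719 0.8014] 5744 212
top R red [ 0.4231 -0.2138  0.0589] yaw 91.0 slope [0.205 0.058] ends [-0.053  0.06 ] mid [ 0.4228 -0.2099] platelat [-0.023  0.021] thumb [ 0.4223 -0.1705  0.0676] 43 232
top gr [604.  113.6] [ 55. 133.] 81.8
top gr [620.2 227.7] [ 54.6 133.4] 81.8
top ye [ 648.5 -153.8] [ 54.6 133. ] 82.4
scene M red [0.4574 0.0153 0.0561] yaw -76.4 slope [0.177 0.059] ends [-0.071  0.04 ] mid [0.4576 0.0179] platelat [-0.022  0.045] thumb [ 0.4575 -0.0255  0.0655] 20 162
scene R red [ 0.4277 -0.2131  0.0564] yaw 86.3 slope [0.211 0.057] ends [-0.057  0.051] mid [ 0.4275 -0.2104] platelat [-0.021  0.028] thumb [ 0.423  -0.1699  0.0665] 16 160
scene gr [619.8 227.2] [ 55.1 127.9] 81.4
scene gr [603.1 113. ] [ 55.4 128.2] 82.2
scene ye [ 647.  -153.5] [ 57.5 132.5] 82.3
[0.44700911 0.2193436  0.13794558] [-0.18190417 -0.59862333 -0.165014  ]
```

View pics/c3.png

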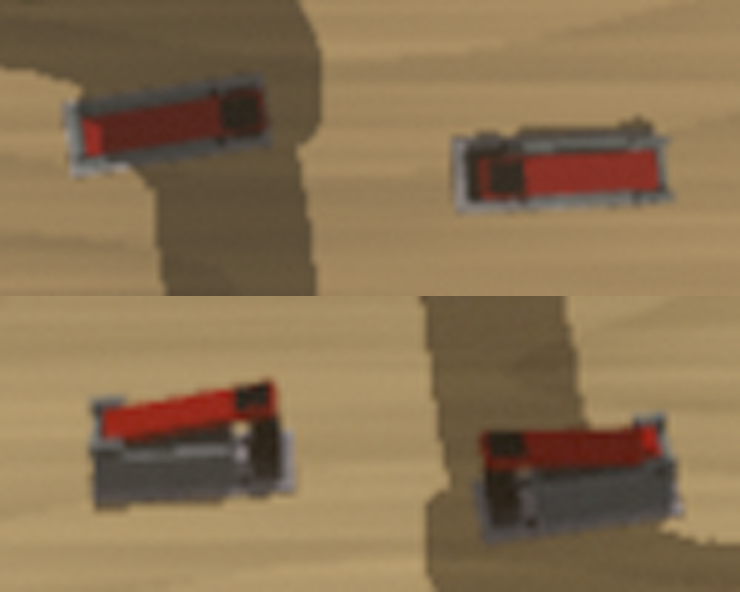

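Request:
step_arm:
  increments:
    - [[0, 0.6, -2.5], [0, 0, 0]]
    - [[0, 0.6, -2.5], [0, 0, 0]]
    - [[0, 0, -2.3], [0, 0, 0]]
    - [[0, 0, -0.5], [0, 0, 0]]
    - [[0, 0, -0.5], [0, 0, 0]]
    - [[0, 0, -0.4], [0, 0, 0]]
    - [[0, 0, -0.4], [0, 0, 0]]
    - [[0, 0, -0.2], [0, 0, 0]]
    - [[0, 0, -0.2], [0, 0, 0]]
    - [[0, 0, -0.2], [0, 0, 0]]

```text
clock: 8.3
tool_pos: [0.447, 0.2339, 0.0415]
eef_rot: [0.583, 0.812, 0.001, -0.0]
contact_force: [-1.4, 1.9, 4.3]
opening: 0.005
finger_force: 2.0
```

Run:
```python
from meas import *
p,d=snap('scene','s5')
s=r.get_state();T=s['tool_pos'];print(T,s['contact_force'])
W=cloud('scene',d)
m=(np.linalg.norm(W[...,:2]-T[:2],axis=-1)<.12)&(W[...,2]>.09)&(W[...,2]<.2)
ys,xs=np.nonzero(m);
# lowest body pixel per column
for u in np.unique(xs)[::4]:
    v=ys[xs==u].max();print(u,v,W[v-1,u].round(3),W[v-2,u].round(3),W[v+2,u].round(3))
```

```text
[0.44701307 0.23399277 0.04121355] [-2.31335036  1.83363124  3.89860878]
300 124 [0.385 0.177 0.135] [0.382 0.178 0.136] [ 0.289  0.199 -0.   ]
304 124 [0.391 0.19  0.142] [0.387 0.19  0.142] [ 0.288  0.214 -0.001]
308 138 [0.445 0.198 0.136] [0.441 0.199 0.137] [ 0.351  0.223 -0.005]
312 145 [0.473 0.209 0.135] [0.472 0.208 0.139] [ 0.385  0.234 -0.002]
316 148 [0.487 0.22  0.137] [0.486 0.219 0.142] [0.463 0.229 0.087]
320 161 [0.536 0.228 0.134] [0.459 0.25  0.028] [0.462 0.253 0.008]
324 161 [0.537 0.24  0.135] [0.548 0.236 0.156] [ 0.453  0.27  -0.005]
328 160 [0.533 0.254 0.133] [0.543 0.249 0.154] [ 0.45   0.284 -0.004]
332 159 [0.527 0.268 0.131] [0.534 0.264 0.147] [ 0.449  0.298 -0.001]
336 158 [0.525 0.28  0.133] [0.523 0.28  0.136] [ 0.444  0.313 -0.002]
340 156 [0.519 0.294 0.134] [0.528 0.289 0.153] [ 0.437  0.328 -0.001]
```

Request:
step_arm:
  increments:
    - [[0, 0, -0.2], [0, 0, 0]]
    - [[0, 0, -0.2], [0, 0, 0]]
    - [[0, 0, -0.2], [0, 0, 0]]
    - [[0, 0, -0.2], [0, 0, 0]]
    - [[0, 0, -0.1], [0, 0, 0]]
    - [[0, 0, -0.1], [0, 0, 0]]
    - [[0, 0, -0.1], [0, 0, 0]]
    - [[0, 0, -0.1], [0, 0, 0]]
    - [[0, 0, -0.1], [0, 0, 0]]
    - [[0, 0, 0], [0, 0, 0]]

```text
clock: 9.35
tool_pos: [0.4471, 0.2333, 0.0293]
eef_rot: [0.583, 0.812, 0.001, 0.001]
contact_force: [-1.4, 2.3, 16.0]
opening: 0.001
finger_force: 7.9
```

Request:
step_arm:
  increments:
    - [[0, 0, -0.1], [0, 0, 0]]
    - [[0, 0, 0], [0, 0, 0]]
    - [[0, 0, 4.5], [0, 0, 0]]
    - [[0, -3.0, 3.5], [0, 0, 0]]
    - [[0, -5, 0], [0, 0, -3]]
    - [[0, -5, 0], [0, 0, -3]]
    - [[0, -5, 0], [0, 0, -3]]
    - [[0, -5, 0], [0, 0, -3]]
    - [[0, -5, 0], [0, 0, -3]]
    - [[-0.5, -4.9, 0], [0, 0, -3]]

```text
clock: 10.35
tool_pos: [0.4398, -0.0996, 0.1066]
eef_rot: [0.705, 0.709, -0.002, -0.0]
contact_force: [0.6, 0.4, 0.1]
opening: 0.002
finger_force: 0.0
```

Request:
step_arm:
  increments:
    - [[-0.7, -4.4, 0], [0, 0, 0]]
    - [[-0.7, -3.4, -2], [0, 0, 0]]
    - [[0, 0, -3], [0, 0, 0]]
    - [[0, 0, -1.5], [0, 0, 0]]
    - [[0, 0, -0.5], [0, 0, 0]]
    - [[0, 0, -0.5], [0, 0, 0]]
    - [[0, 0, -0.3], [0, 0, 0]]
    - [[0, 0, -0.2], [0, 0, 0]]
    - [[0, 0, -0.2], [0, 0, 0]]
    - [[0, 0, -0.1], [0, 0, 0]]

```text
clock: 11.35
tool_pos: [0.4269, -0.1742, 0.028]
eef_rot: [0.703, 0.711, -0.001, 0.002]
contact_force: [-7.5, 2.3, 56.3]
opening: 0.002
finger_force: 28.0
```

Request:
step_arm:
  increments:
    - [[0, 0, 4.5], [0, 0, 0]]
    - [[0, 2, 4.5], [0, 0, 0]]
    - [[0, 4.5, 1], [0, 0, 2]]
    - [[0, 4.5, 0], [0, 0, 2]]
    - [[0.8, 4.5, 0], [0, 0, 2]]
    - [[0.8, 3.7, 0], [0, 0, 2]]
    - [[0.8, 1.0, 0], [0, 0, 2]]
    - [[0, 0, 0], [0, 0, 0]]
    - [[0, 0, 0], [0, 0, 0]]
    - [[0, 0, 0], [0, 0, 0]]
  fingers: 1
  grip_force: 40

```text
clock: 12.35
tool_pos: [0.4508, 0.0257, 0.1241]
eef_rot: [0.64, 0.768, -0.001, 0.0]
contact_force: [-0.3, -0.9, -0.5]
opening: 0.887
finger_force: 0.0
```

Run:
```python
from meas import *
p,d=snap('scene');p,d=snap('top')
C={'L':(.46,.187),'R':(.425,-.21)}
run('top',C);run('scene',C);s=r.get_state();T=s['tool_pos'];print(T,s['eef_rot'],s['contact_force'])
a=cv2.resize(p[205:300,165:365],(740,350),interpolation=2);b=cv2.resize(np.load('pics/scene_p.npy')[110:180,155:345],(740,273),interpolation=2);cv2.imwrite('pics/c4.png',cv2.resize(np.vstack([a,b]),(710,598))[:,:,::-1])
for n in('scene','top'):
    W=cloud(n,np.load(f'pics/{n}_d.npy'))
    m=(np.linalg.norm(W[...,:2]-T[:2],axis=-1)<.13)&(W[...,2]>.09)&(W[...,2]<.27);q=W[m]
    print(n,len(q),np.percentile(q,[0,1,50,99,100],axis=0).round(3).tolist())
```

```text
top L red [0.4588 0.1905 0.0495] yaw 108.6 slope [0.005 0.049] ends [-0.08   0.062] mid [0.4612 0.1819] platelat [-0.097  0.019] thumb [nan nan nan] 0 224
top R red [ 0.4235 -0.2156  0.0493] yaw 90.8 slope [0.008 0.049] ends [-0.052  0.061] mid [ 0.4226 -0.2098] platelat [-0.023  0.021] thumb [nan nan nan] 0 235
top gr [604.  113.6] [ 55. 133.] 81.8
top gr [620.4 227.7] [ 54.6 133.1] 81.8
top ye [ 648.3 -153.9] [ 54.7 132.6] 82.3
scene L red [0.461  0.1956 0.0475] yaw -77.7 slope [0.01  0.047] ends [-0.061  0.079] mid [0.4646 0.1839] platelat [-0.008  0.096] thumb [nan nan nan] 0 152
scene R red [ 0.428  -0.2141  0.0482] yaw -93.0 slope [0.012 0.048] ends [-0.059  0.052] mid [ 0.4282 -0.2108] platelat [-0.023  0.019] thumb [nan nan nan] 0 152
scene gr [618.8 227.3] [ 55.1 129.9] 81.4
scene gr [602.4 113.2] [ 55.6 129.6] 82.0
scene ye [ 647.  -153.5] [ 57.6 132.5] 82.3
[0.45109361 0.02619046 0.12411997] [ 6.39888642e-01  7.68467353e-01 -6.70322369e-04  6.83420802e-05] [-0.39923663  0.25553341  0.03603649]
scene 717 [[0.366, -0.021, 0.14], [0.376, -0.021, 0.148], [0.507, 0.029, 0.247], [0.55, 0.074, 0.265], [0.553, 0.077, 0.269]]
top 349 [[0.355, 0.005, 0.228], [0.357, 0.007, 0.231], [0.53, 0.045, 0.251], [0.547, 0.075, 0.254], [0.548, 0.077, 0.255]]
  return _methods._mean(a, axis=axis, dtype=dtype,
  ret = um.true_divide(
```

View pics/c4.png

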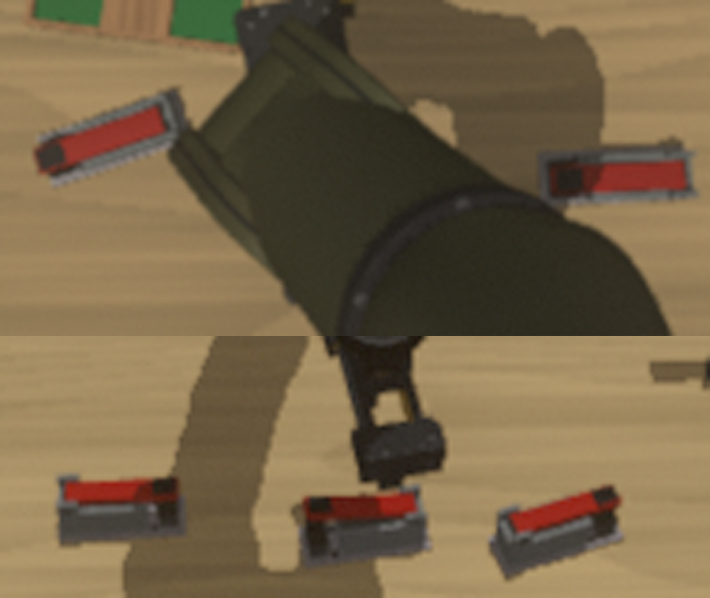

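Request:
step_arm:
  increments:
    - [[0.2, 0.3, -3], [0, 0, 0]]
    - [[0, 0, -3], [0, 0, 0]]
    - [[0, 0, -3], [0, 0, 0]]
    - [[0, 0, -2], [0, 0, 0]]
    - [[0, 0, -1], [0, 0, 0]]
    - [[0, 0, -0.5], [0, 0, 0]]
    - [[0, 0, -0.3], [0, 0, 0]]
    - [[0, 0, -0.2], [0, 0, 0]]
    - [[0, 0, 0], [0, 0, 0]]
    - [[0, 0, 0], [0, 0, 0]]

```text
clock: 13.45
tool_pos: [0.4539, 0.0304, -0.0055]
eef_rot: [0.639, 0.769, -0.0, -0.0]
contact_force: [-0.5, 0.2, -0.6]
opening: 1.002
finger_force: 0.0
```

Request:
step_arm:
  increments:
    - [[0, 0, 0], [0, 0, 0]]
    - [[0, 0, 0], [0, 0, 0]]
    - [[0, 0, 0], [0, 0, 0]]
    - [[0, 0, 0], [0, 0, 0]]
    - [[0, 0, 0], [0, 0, 0]]
    - [[0, 0, 0], [0, 0, 0]]
    - [[0, 0, 0], [0, 0, 0]]
    - [[0, 0, 0], [0, 0, 0]]
    - [[0, 0, 0], [0, 0, 0]]
    - [[0, 0, 1], [0, 0, 0]]
  fingers: 0
  grip_force: 40

```text
clock: 14.45
tool_pos: [0.4531, 0.0314, 0.0034]
eef_rot: [0.638, 0.77, -0.001, -0.001]
contact_force: [0.4, -0.2, -6.9]
opening: 0.407
finger_force: 39.5
```

Request:
step_arm:
  increments:
    - [[0, 0, 4], [0, 0, 0]]
    - [[2, -2, 1], [0, 0, 7.9]]
    - [[2, -2, 0], [0, 0, 7.9]]
    - [[2, -2, 0], [0, 0, 7.9]]
    - [[2, -2, 0], [0, 0, 7.9]]
    - [[2, -2, 0], [0, 0, 7.9]]
    - [[2, -2, 0], [0, 0, 7.9]]
    - [[2, -2, 0], [0, 0, 7.9]]
    - [[2, -2, 0], [0, 0, 7.9]]
    - [[2, -2, 0], [0, 0, 7.9]]

```text
clock: 15.45
tool_pos: [0.6316, -0.1483, 0.0474]
eef_rot: [0.08, 0.997, -0.0, -0.001]
contact_force: [0.8, 1.5, -6.5]
opening: 0.403
finger_force: 39.5
```

Request:
step_arm:
  increments:
    - [[0, -0.3, 0], [0, 0, 0]]
    - [[0, 0, 0], [0, 0, 0]]
    - [[0, 0, 0], [0, 0, 0]]
    - [[0, 0, 0], [0, 0, 0]]
    - [[0, 0, 0], [0, 0, 0]]
    - [[0, 0, 0], [0, 0, 0]]
    - [[0, 0, 0], [0, 0, 0]]
    - [[0, 0, 0], [0, 0, 0]]
    - [[0, 0, 0], [0, 0, 0]]
    - [[0, 0, 0], [0, 0, 0]]

```text
clock: 16.45
tool_pos: [0.632, -0.1492, 0.0491]
eef_rot: [0.082, 0.997, 0.0, 0.0]
contact_force: [-0.5, 0.5, -5.3]
opening: 0.406
finger_force: 39.5
```

```bash
cat > held.py <<'E'
from meas import *
def held(tgt):
    p,d=snap('scene');p2,d2=snap('top');s=r.get_state();T=s['tool_pos'];n=s['eef_rot'];ph=np.degrees(np.arctan2(n[1],n[0]))
    print(T.round(4),'tooly',(2*ph-90).round(2),'tilt',n[2:].round(4),s['contact_force'].round(1),s['opening'].round(3))
    a=np.radians(2*ph-90-90)
    ax=np.array([np.cos(a),np.sin(a)]);b=np.array([-ax[1],ax[0]])
    for nm in('scene','top'):
        p,d=np.load(f'pics/{nm}_p.npy'),np.load(f'pics/{nm}_d.npy')
        W=cloud(nm,d);h=cv2.cvtColor(p,cv2.COLOR_RGB2HSV).astype(int)
        red=((h[...,0]<10)|(h[...,0]>170))&(h[...,1]>130)&(h[...,2]>50)
        L=np.stack([(W[...,:2]-T[:2])@ax,(W[...,:2]-T[:2])@b,W[...,2]-T[2]],-1)
        m=red&(abs(L[...,0])<.12)&(abs(L[...,1])<.05)&(abs(L[...,2])<.1);q=L[m]
        if len(q)>8: print(nm,'red rel',len(q),np.percentile(q,[3,50,97],axis=0).round(4).tolist())
E
python3 -c "
from held import *
held(0)
p=np.load('pics/scene_p.npy');cv2.imwrite('pics/c5.png',cv2.resize(p[130:250,140:300],(800,600),interpolation=2)[:,:,::-1])"
```

```text
Traceback (most recent call last):
  File "held.py", line 4, in held
    print(T.round(4),'tooly',(2*ph-90).round(2),'tilt',n[2:].round(4),s['contact_force'].round(1),s['opening'].round(3))
                                                                                                  ^^^^^^^^^^^^^^^^^^
AttributeError: 'float' object has no attribute 'round'
```

```bash
sed -i "s/s\['opening'\].round(3)/round(s['opening'],3)/" held.py
python3 -c "
from held import *
held(0)
p=np.load('pics/scene_p.npy');cv2.imwrite('pics/c5.png',cv2.resize(p[130:250,140:300],(800,600),interpolation=2)[:,:,::-1])"
```

```text
[ 0.632  -0.1492  0.049 ] tooly 80.63 tilt [0.0004 0.0003] [-0.4  0.5 -6.3] 0.403
scene red rel 126 [[-0.0063, -0.0109, 0.0553], [0.0342, 0.0011, 0.066], [0.0735, 0.0113, 0.0804]]
top red rel 40 [[-0.032, -0.0079, 0.0522], [-0.0259, 0.0008, 0.0552], [-0.0197, 0.0114, 0.0584]]
```

View pics/c5.png

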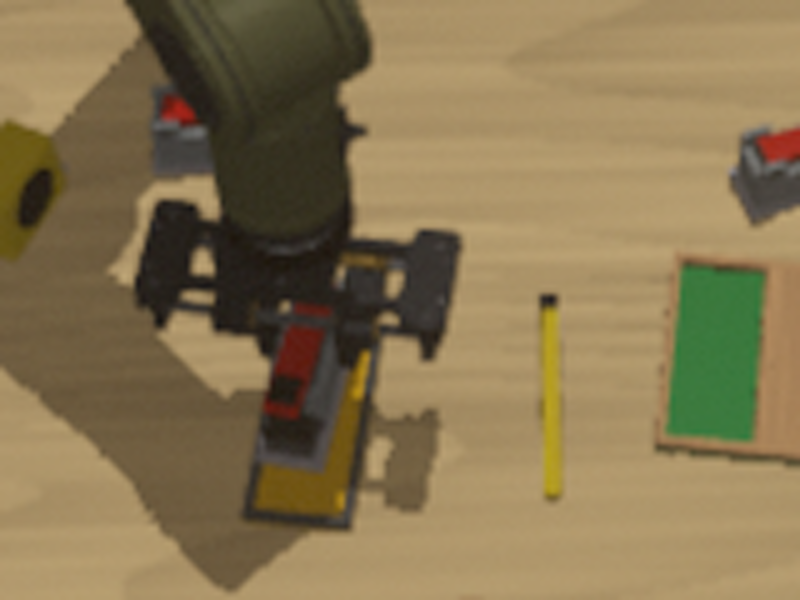

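Request:
step_arm:
  increments:
    - [[0, -0.25, -1], [0, 0, 1.2]]
    - [[0, 0, -1], [0, 0, 0]]
    - [[0, 0, -1], [0, 0, 0]]
    - [[0, 0, -0.6], [0, 0, 0]]
    - [[0, 0, -0.5], [0, 0, 0]]
    - [[0, 0, -0.4], [0, 0, 0]]
    - [[0, 0, -0.2], [0, 0, 0]]
    - [[0, 0, -0.2], [0, 0, 0]]
    - [[0, 0, -0.1], [0, 0, 0]]
    - [[0, 0, 0], [0, 0, 0]]

```text
clock: 17.65
tool_pos: [0.6321, -0.1517, -0.0009]
eef_rot: [0.071, 0.997, 0.0, 0.0]
contact_force: [0.4, 0.0, -7.3]
opening: 0.41
finger_force: 39.5
```

Request:
step_arm:
  increments:
    - [[0, 0, -0.1], [0, 0, 0]]
    - [[0, 0, -0.1], [0, 0, 0]]
    - [[0, 0, 0], [0, 0, 0]]
    - [[0, 0, 0], [0, 0, 0]]
    - [[0, 0, 0], [0, 0, 0]]
    - [[0, 0, 0], [0, 0, 0]]
    - [[0, 0, 0], [0, 0, 0]]
    - [[0, 0, 0], [0, 0, 0]]
    - [[0, 0, 0], [0, 0, 0]]
    - [[0, 0, 0], [0, 0, 0]]

```text
clock: 18.65
tool_pos: [0.6322, -0.1516, -0.0025]
eef_rot: [0.071, 0.997, 0.0, 0.001]
contact_force: [-2.7, 0.4, 4.4]
opening: 0.41
finger_force: 39.5
```

Request:
step_arm:
  increments:
    - [[0, 0, 0], [0, 0, 0]]
    - [[0, 0, 0], [0, 0, 0]]
    - [[0, 0, 0], [0, 0, 0]]
    - [[0, 0, 0], [0, 0, 0]]
    - [[0, 0, 0], [0, 0, 0]]
    - [[0, 0, 0], [0, 0, 0]]
    - [[0, 0, 0], [0, 0, 0]]
    - [[0, 0, 4], [0, 0, 0]]
    - [[0, 0, 4], [0, 0, 0]]
    - [[0, 0, 3], [0, 0, 0]]
  fingers: 1

```text
clock: 19.65
tool_pos: [0.6327, -0.1512, 0.1094]
eef_rot: [0.071, 0.997, 0.001, 0.001]
contact_force: [-0.0, -0.3, -0.2]
opening: 0.995
finger_force: 0.0
```

Request:
step_arm:
  increments:
    - [[-2.1, -0.7, 0], [0, 0, -8.1]]
    - [[-2.1, -0.7, 0], [0, 0, -8.1]]
    - [[-2.1, -0.7, 0], [0, 0, -8.1]]
    - [[-2.1, -0.7, 0], [0, 0, -8.1]]
    - [[-2.1, -0.7, 0], [0, 0, -8.1]]
    - [[-2.1, -0.7, 0], [0, 0, -8.1]]
    - [[-2.1, -0.7, 0], [0, 0, -8.1]]
    - [[-2.0, -0.7, 0], [0, 0, -8.1]]
    - [[-2.0, -0.7, 0], [0, 0, -8.1]]
    - [[-2.0, -0.7, 0], [0, 0, -8.1]]

```text
clock: 20.65
tool_pos: [0.4244, -0.2218, 0.1073]
eef_rot: [0.704, 0.71, 0.0, 0.001]
contact_force: [-0.4, -0.9, 0.4]
opening: 0.998
finger_force: 0.0
```

```bash
python3 -c "
from meas import *
snap('scene');snap('top')
C={'Y':(.645,-.152),'R':(.425,-.21)}
run('scene',C)
C={'Y':(.645,-.152)}
run('top',C)
s=r.get_state();n=s['eef_rot'];print(s['tool_pos'],np.degrees(2*np.arctan2(n[1],n[0]))-90,s['opening'])
p=np.load('pics/scene_p.npy');q=np.load('pics/top_p.npy')
cv2.imwrite('pics/c6.png',np.hstack([cv2.resize(p[180:250,180:230],(400,560),interpolation=2),cv2.resize(q[145:215,290:340],(400,560),interpolation=2)])[:,:,::-1])"
```

```text
scene Y red [ 0.652  -0.1533  0.0608] yaw -7.8 slope [0.169 0.059] ends [-0.07   0.078] mid [ 0.6496 -0.1524] platelat [-0.034  0.035] thumb [ 0.6882 -0.1607  0.0685] 20 171
scene R red [ 0.4293 -0.2104  0.0484] yaw -88.9 slope [0.016 0.048] ends [-0.047  0.064] mid [ 0.4294 -0.2115] platelat [-0.051  0.016] thumb [ 0.441  -0.2217  0.4795] 4039 139
scene gr [618.9 227.4] [ 55.2 129.9] 81.4
scene gr [602.4 113.2] [ 55.6 129.6] 82.0
top Y red [ 0.6398 -0.1526  0.0592] yaw -9.2 slope [0.182 0.059] ends [-0.066  0.082] mid [ 0.6489 -0.1531] platelat [-0.034  0.036] thumb [ 0.6864 -0.1613  0.0696] 38 224
top gr [604.  113.6] [ 55. 133.] 81.8
top gr [620.3 227.7] [ 54.6 133.3] 81.8
[ 0.42177019 -0.22300741  0.10711536] 0.6746448911091818 1.002000862317918
```

View pics/c6.png

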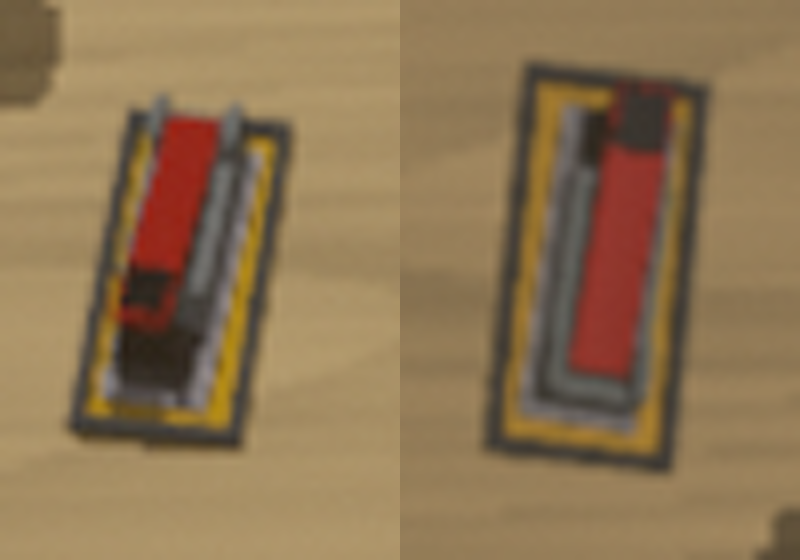

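Request:
step_arm:
  increments:
    - [[0.1, 0, -3], [0, 0, 0]]
    - [[0.1, 0, -3], [0, 0, 0]]
    - [[0, 0, -2.5], [0, 0, 0]]
    - [[0, 0, -1.5], [0, 0, 0]]
    - [[0, 0, -0.7], [0, 0, 0]]
    - [[0, 0, -0.4], [0, 0, 0]]
    - [[0, 0, -0.2], [0, 0, 0]]
    - [[0, 0, 0], [0, 0, 0]]
    - [[0, 0, 0], [0, 0, 0]]
    - [[0, 0, 0], [0, 0, 0]]

```text
clock: 21.75
tool_pos: [0.4273, -0.2219, -0.0055]
eef_rot: [0.702, 0.712, 0.0, 0.001]
contact_force: [0.0, -0.4, 0.6]
opening: 0.999
finger_force: 0.0
```

Request:
step_arm:
  increments:
    - [[0, 0, 0], [0, 0, 0]]
    - [[0, 0, 0], [0, 0, 0]]
    - [[0, 0, 0], [0, 0, 0]]
    - [[0, 0, 0], [0, 0, 0]]
    - [[0, 0, 0], [0, 0, 0]]
    - [[0, 0, 0], [0, 0, 0]]
    - [[0, 0, 0], [0, 0, 0]]
    - [[0, 0, 0], [0, 0, 0]]
    - [[0, 0, 0], [0, 0, 0]]
    - [[0, 0, 0], [0, 0, 0]]
  fingers: 0

```text
clock: 22.75
tool_pos: [0.4244, -0.2219, -0.0061]
eef_rot: [0.702, 0.712, -0.002, -0.001]
contact_force: [-5.9, 1.3, 3.5]
opening: 0.4
finger_force: 39.8
```

Request:
step_arm:
  increments:
    - [[0, 0, 3], [0, 0, 0]]
    - [[0, 0, 3], [0, 0, 0]]
    - [[2, 3.6, 0], [0, 0, 8]]
    - [[2, 3.6, 0], [0, 0, 8]]
    - [[2, 3.6, 0], [0, 0, 8]]
    - [[2, 3.6, 0], [0, 0, 8]]
    - [[2, 3.6, 0], [0, 0, 8]]
    - [[2, 3.6, 0], [0, 0, 8]]
    - [[2, 3.6, 0], [0, 0, 8]]
    - [[2, 3.6, 0], [0, 0, 8]]

```text
clock: 23.75
tool_pos: [0.5877, 0.0675, 0.0532]
eef_rot: [0.215, 0.977, 0.0, 0.0]
contact_force: [1.4, -0.5, -5.8]
opening: 0.405
finger_force: 39.8
```

Request:
step_arm:
  increments:
    - [[1.4, 2.3, 0], [0, 0, 8.5]]
    - [[1.3, 2.3, 0], [0, 0, 8.5]]
    - [[0, 0, 0], [0, 0, 0]]
    - [[0, 0, 0], [0, 0, 0]]
    - [[0, 0, 0], [0, 0, 0]]
    - [[0, 0, 0], [0, 0, 0]]
    - [[0, 0, 0], [0, 0, 0]]
    - [[0, 0, 0], [0, 0, 0]]
    - [[0, 0, 0], [0, 0, 0]]
    - [[0, 0, 0], [0, 0, 0]]

```text
clock: 24.75
tool_pos: [0.6141, 0.1122, 0.0542]
eef_rot: [0.071, 0.997, 0.0, 0.0]
contact_force: [-0.1, -0.3, -5.1]
opening: 0.406
finger_force: 39.8
```

```bash
python3 -c "
from held import *
held(0)"
```

```text
[0.614  0.1123 0.0541] tooly 81.83 tilt [0.0004 0.0003] [ 0.4 -0.2 -5.4] 0.404
scene red rel 87 [[-0.0118, -0.0089, 0.0494], [0.0191, 0.0012, 0.054], [0.0396, 0.0108, 0.0602]]
top red rel 77 [[-0.0635, -0.0105, 0.0329], [-0.0361, -0.0031, 0.0556], [-0.0238, 0.0085, 0.0595]]
```

Request:
step_arm:
  increments:
    - [[-0.15, 0, -1.2], [0, 0, 0]]
    - [[0, 0, -1.2], [0, 0, 0]]
    - [[0, 0, -1], [0, 0, 0]]
    - [[0, 0, -0.7], [0, 0, 0]]
    - [[0, 0, -0.6], [0, 0, 0]]
    - [[0, 0, -0.4], [0, 0, 0]]
    - [[0, 0, -0.2], [0, 0, 0]]
    - [[0, 0, -0.2], [0, 0, 0]]
    - [[0, 0, -0.15], [0, 0, 0]]
    - [[0, 0, 0], [0, 0, 0]]

```text
clock: 25.85
tool_pos: [0.6126, 0.1123, -0.0024]
eef_rot: [0.071, 0.997, 0.0, 0.0]
contact_force: [-0.2, 0.3, -6.6]
opening: 0.403
finger_force: 39.8
```

Request:
step_arm:
  increments:
    - [[0, 0, -0.1], [0, 0, 0]]
    - [[0, 0, 0], [0, 0, 0]]
    - [[0, 0, 0], [0, 0, 0]]
    - [[0, 0, 0], [0, 0, 0]]
    - [[0, 0, 0], [0, 0, 0]]
    - [[0, 0, 0], [0, 0, 0]]
    - [[0, 0, 0], [0, 0, 0]]
    - [[0, 0, 3.5], [0, 0, 0]]
    - [[0, 0, 3.5], [0, 0, 0]]
    - [[0, 0, 3], [0, 0, 0]]
  fingers: 1

```text
clock: 26.85
tool_pos: [0.6125, 0.1127, 0.098]
eef_rot: [0.071, 0.997, 0.001, 0.0]
contact_force: [0.9, 0.7, 0.8]
opening: 0.999
finger_force: 0.0
```

Request:
step_arm:
  increments:
    - [[-1.9, 0.9, 0], [0, 0, -7.9]]
    - [[-1.9, 0.9, 0], [0, 0, -7.9]]
    - [[-1.9, 0.9, 0], [0, 0, -7.9]]
    - [[-1.9, 0.9, 0], [0, 0, -7.9]]
    - [[-1.9, 0.9, 0], [0, 0, -7.9]]
    - [[-1.9, 0.9, 0], [0, 0, -7.9]]
    - [[-1.9, 0.9, 0], [0, 0, -7.9]]
    - [[-1.7, 0.9, 0], [0, 0, -7.9]]
    - [[0, 0, 0], [0, 0, 0]]
    - [[0, 0, 0], [0, 0, 0]]

```text
clock: 27.85
tool_pos: [0.463, 0.1843, 0.0967]
eef_rot: [0.582, 0.813, 0.0, 0.001]
contact_force: [1.3, -0.4, -0.1]
opening: 0.999
finger_force: 0.0
```

```bash
python3 -c "
from meas import *
snap('scene');snap('top')
run('scene',{'G':(.603,.113),'L':(.459,.195)})
run('top',{'G':(.603,.113)})
s=r.get_state();n=s['eef_rot'];print(s['tool_pos'],np.degrees(2*np.arctan2(n[1],n[0]))-90,s['opening'])" 2>/dev/null
```

```text
scene G red [0.6089 0.113  0.0505] yaw -8.2 slope [0.01 0.05] ends [-0.071  0.076] mid [0.605  0.1139] platelat [-0.033  0.085] thumb [0.5522 0.1845 0.2162] 115 152
scene L red [0.466  0.1812 0.0478] yaw -79.8 slope [0.006 0.047] ends [-0.072  0.064] mid [0.4647 0.1869] platelat [0.001 0.098] thumb [0.4864 0.1575 0.4747] 4286 99
scene gr [618.9 227.4] [ 55.2 129.9] 81.4
top G red [0.6097 0.1115 0.0525] yaw -5.8 slope [0.002 0.052] ends [-0.077  0.07 ] mid [0.6053 0.1131] platelat [-0.033  0.085] thumb [0.5465 0.1805 0.2231] 92 217
top gr [631.4 226.1] [ 54.6 110.8] 81.8
[0.46367105 0.18371612 0.09645546] 18.662855228667453 0.9990070570091473
```

Request:
step_arm:
  increments:
    - [[0, 0, -3], [0, 0, 0]]
    - [[0, 0, -3], [0, 0, 0]]
    - [[0, 0, -2], [0, 0, 0]]
    - [[0, 0, -1.2], [0, 0, 0]]
    - [[0, 0, -0.6], [0, 0, 0]]
    - [[0, 0, -0.3], [0, 0, 0]]
    - [[0, 0, -0.1], [0, 0, 0]]
    - [[0, 0, 0], [0, 0, 0]]
    - [[0, 0, 0], [0, 0, 0]]
    - [[0, 0, 0], [0, 0, 0]]

```text
clock: 28.95
tool_pos: [0.4628, 0.1844, -0.005]
eef_rot: [0.583, 0.812, 0.001, 0.001]
contact_force: [-0.4, -0.5, 0.2]
opening: 1.0
finger_force: 0.0
```

Request:
step_arm:
  increments:
    - [[0, 0, 0], [0, 0, 0]]
    - [[0, 0, 0], [0, 0, 0]]
    - [[0, 0, 0], [0, 0, 0]]
    - [[0, 0, 0], [0, 0, 0]]
    - [[0, 0, 0], [0, 0, 0]]
    - [[0, 0, 0], [0, 0, 0]]
    - [[0, 0, 0], [0, 0, 0]]
    - [[0, 0, 0], [0, 0, 0]]
    - [[0, 0, 0], [0, 0, 0]]
    - [[0, 0, 0], [0, 0, 0]]
  fingers: 0

```text
clock: 29.95
tool_pos: [0.4619, 0.184, -0.0055]
eef_rot: [0.583, 0.812, -0.0, 0.0]
contact_force: [-3.0, -0.3, 0.4]
opening: 0.406
finger_force: 40.0
```

Request:
step_arm:
  increments:
    - [[0, 0, 3.5], [0, 0, 0]]
    - [[0, 0, 3.5], [0, 0, 0]]
    - [[2.1, 0.5, 0], [0, 0, 7.9]]
    - [[2.1, 0.5, 0], [0, 0, 7.9]]
    - [[2.1, 0.5, 0], [0, 0, 7.9]]
    - [[2.1, 0.5, 0], [0, 0, 7.9]]
    - [[2.1, 0.5, 0], [0, 0, 7.9]]
    - [[2.1, 0.5, 0], [0, 0, 7.9]]
    - [[2.1, 0.5, 0], [0, 0, 7.9]]
    - [[2.2, 0.7, 0], [0, 0, 7.9]]

```text
clock: 30.95
tool_pos: [0.6322, 0.2248, 0.0631]
eef_rot: [0.069, 0.998, -0.001, -0.0]
contact_force: [0.3, 0.7, -4.8]
opening: 0.4
finger_force: 40.0
```

Request:
step_arm:
  increments:
    - [[0, 0, -0.5], [0, 0, 0]]
    - [[0, 0, -0.5], [0, 0, 0]]
    - [[0, 0, 0], [0, 0, 0]]
    - [[0, 0, 0], [0, 0, 0]]
    - [[0, 0, 0], [0, 0, 0]]
    - [[0, 0, 0], [0, 0, 0]]
    - [[0, 0, 0], [0, 0, 0]]
    - [[0, 0, 0], [0, 0, 0]]
    - [[0, 0, 0], [0, 0, 0]]
    - [[0, 0, 0], [0, 0, 0]]

```text
clock: 31.95
tool_pos: [0.6315, 0.2263, 0.0546]
eef_rot: [0.071, 0.997, 0.0, 0.0]
contact_force: [0.0, -0.2, -4.0]
opening: 0.404
finger_force: 40.0
```

```bash
python3 -c "
from held import *
held(0)"
```

```text
[0.6315 0.2263 0.0545] tooly 81.84 tilt [0.0004 0.0003] [ 0.4 -0.1 -5.9] 0.404
scene red rel 81 [[-0.0126, -0.009, 0.0493], [0.0186, 0.0009, 0.054], [0.0363, 0.0104, 0.0589]]
top red rel 79 [[-0.0657, -0.0097, 0.0374], [-0.039, -0.0031, 0.0542], [-0.0269, 0.0095, 0.0577]]
```

Request:
step_arm:
  increments:
    - [[0, 0, -1.2], [0, 0, 0]]
    - [[0, 0, -1.2], [0, 0, 0]]
    - [[0, 0, -1], [0, 0, 0]]
    - [[0, 0, -0.7], [0, 0, 0]]
    - [[0, 0, -0.6], [0, 0, 0]]
    - [[0, 0, -0.4], [0, 0, 0]]
    - [[0, 0, -0.2], [0, 0, 0]]
    - [[0, 0, -0.2], [0, 0, 0]]
    - [[0, 0, -0.2], [0, 0, 0]]
    - [[0, 0, 0], [0, 0, 0]]

```text
clock: 33.05
tool_pos: [0.6317, 0.2265, -0.0023]
eef_rot: [0.071, 0.997, 0.001, 0.001]
contact_force: [-0.4, 0.1, -3.9]
opening: 0.404
finger_force: 40.0
```

Request:
step_arm:
  increments:
    - [[0, 0, -0.1], [0, 0, 0]]
    - [[0, 0, 0], [0, 0, 0]]
    - [[0, 0, 0], [0, 0, 0]]
    - [[0, 0, 0], [0, 0, 0]]
    - [[0, 0, 0], [0, 0, 0]]
    - [[0, 0, 0], [0, 0, 0]]
    - [[0, 0, 0], [0, 0, 0]]
    - [[0, 0, 3.5], [0, 0, 0]]
    - [[0, 0, 3.5], [0, 0, 0]]
    - [[0, 0, 3], [0, 0, 0]]
  fingers: 1

```text
clock: 34.05
tool_pos: [0.6315, 0.2267, 0.0981]
eef_rot: [0.071, 0.997, 0.001, 0.0]
contact_force: [0.8, 0.5, 0.7]
opening: 0.998
finger_force: 0.0
```

Request:
step_arm:
  increments:
    - [[-1, -2, 4], [0, 0, 0]]
    - [[-2, -4, 2], [0, 0, 0]]
    - [[-2, -4, 0], [0, 0, 0]]
    - [[-2, -4, 0], [0, 0, 0]]
    - [[-2, -4, 0], [0, 0, 0]]
    - [[-2, -4, 0], [0, 0, 0]]
    - [[-2, -4, 0], [0, 0, 0]]
    - [[-1, -4, 0], [0, 0, 0]]
    - [[0, -3, 0], [0, 0, 0]]
    - [[0, 0, 0], [0, 0, 0]]

```text
clock: 35.05
tool_pos: [0.4904, -0.1092, 0.1558]
eef_rot: [0.075, 0.997, -0.001, -0.001]
contact_force: [0.8, 0.3, -0.7]
opening: 1.005
finger_force: 0.0
```

```bash
python3 -c "
from meas import *
snap('scene');snap('top')
for n in('scene','top'): run(n,{'R':(.603,.113),'L':(.62,.2275),'M':(.646,-.153)})
p=np.load('pics/scene_p.npy');q=np.load('pics/top_p.npy')
cv2.imwrite('pics/c7.png',np.vstack([cv2.resize(q[150:225,165:340],(700,300),interpolation=2),cv2.resize(p[175:245,180:343],(700,300),interpolation=2)])[:,:,::-1])"
```

```text
scene R red [0.608  0.113  0.0511] yaw -7.9 slope [0.006 0.051] ends [-0.075  0.072] mid [0.6061 0.1138] platelat [-0.033  0.094] thumb [nan nan nan] 0 158
scene L red [0.6261 0.2268 0.0507] yaw -8.5 slope [0.016 0.05 ] ends [-0.078  0.071] mid [0.6218 0.2276] platelat [-0.085  0.034] thumb [nan nan nan] 0 156
scene M red [ 0.6524 -0.1532  0.06  ] yaw -8.3 slope [0.177 0.06 ] ends [-0.076  0.069] mid [ 0.6496 -0.1529] platelat [-0.034  0.036] thumb [ 0.689  -0.1605  0.0677] 22 170
top R red [0.6076 0.1138 0.0526] yaw -6.0 slope [0.006 0.052] ends [-0.076  0.071] mid [0.6054 0.1131] platelat [-0.033  0.09 ] thumb [nan nan nan] 0 220
top L red [0.6231 0.2266 0.0527] yaw -5.0 slope [0.019 0.052] ends [-0.076  0.071] mid [0.6198 0.2262] platelat [-0.086  0.036] thumb [0.5795 0.2296 0.0552] 1 223
top M red [ 0.6423 -0.1526  0.0598] yaw -8.5 slope [0.189 0.06 ] ends [-0.067  0.081] mid [ 0.6487 -0.1529] platelat [-0.033  0.036] thumb [ 0.6865 -0.1609  0.0687] 38 218
  return _methods._mean(a, axis=axis, dtype=dtype,
  ret = um.true_divide(
```

View pics/c7.png

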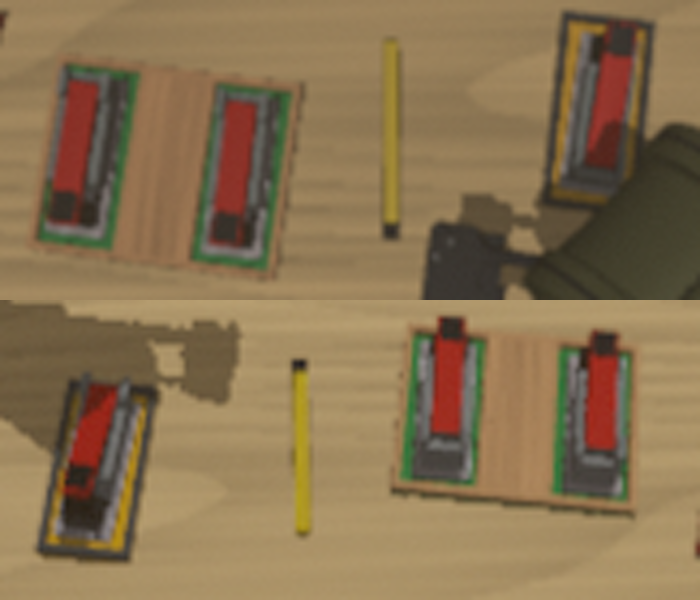

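```bash
python3 -c "
from meas import *
import io,contextlib
for i in range(3):
  for n in('scene','top'):
    snap(n)
    b=io.StringIO()
    with contextlib.redirect_stdout(b): run(n,{'R':(.603,.113),'L':(.62,.2275)})
    print([l[:8]+l[l.find('yaw'):l.find('ends')] for l in b.getvalue().split('\n') if 'slope' in l])
" 2>/dev/null
```

```text
['scene R yaw 171.9 slope [0.001 0.05 ] ', 'scene L yaw -7.9 slope [0.01  0.051] ']
['top R reyaw -6.0 slope [0.005 0.052] ', 'top L reyaw -4.9 slope [0.017 0.052] ']
['scene R yaw 172.2 slope [0.001 0.051] ', 'scene L yaw -8.4 slope [0.009 0.05 ] ']
['top R reyaw -6.0 slope [0.001 0.052] ', 'top L reyaw -4.6 slope [0.014 0.052] ']
['scene R yaw -8.6 slope [0.011 0.05 ] ', 'scene L yaw -8.3 slope [0.012 0.051] ']
['top R reyaw -5.7 slope [0.005 0.052] ', 'top L reyaw -6.1 slope [0.019 0.052] ']
```

```bash
python3 -c "
from plant import r
print(r.finish_job())"
```

```text
the job is handed in; nothing more can be done
None
```

The job is handed in at about 35 s: the middle clamp was the seized one and sits in the yellow tray with its lever up, and the two free clamps are in the green rack bays with levers fully down. While testing the seized lever I pressed it to about 91 N at the fingers. That is under the 120 N wrist limit, but above 40 N if fingertip presses count towards that limit.

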